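Turn the mixing palette over on its stand

TASK

Turn the ceramic mixing palette over so that its wells face up. First swing the aluminium rest bar in about its red-dotted end until it lies flush along the two steel pins; then lever the palette up by its overhanging edge until it stands leaning against the wooden ridge, and let go of it. Take it again by its top edge, lift it over the ridge and lower it over gently, without letting it slap down, so that it rests level, centred and square on the ledge and the bar, and leave the other things on the bench where they are.

Things in the scene. Friction and masses are not known exactly. Their poses are not given: they have to be found in the camera images.
- stand: Fixed wooden turning stand on the table: a deck (+y side), a ridge along the middle and a ledge (-y side), all 150 mm long in x and symmetric. Origin: on the table under the middle of the ridge; x runs along the ridge, roughly away from the robot; y across it towards the deck; z up.
- ridge_top (a point): Middle of the ridge's top, 95 mm above the table, 55 mm above deck and ledge. The top spans stand y -13 to 13 mm, the foot (where it meets deck and ledge) y -25 to 25 mm; both faces lean 12 degrees inward.
- deck_edge (a point): Middle of the deck's outer top edge: stand y 97 mm, 40 mm above the table. The deck is a solid block from the ridge's foot to here.
- ledge_edge (a point): Middle of the ledge's outer top edge: stand y -55 mm, 40 mm above the table. The ledge is a solid block from the ridge's foot to here.
- pivot_pin (a point): Top of the steel pin by the bar's red-dotted end: 12 mm across, 30 mm tall, stand x -62, y -82 mm. A strap 20 mm wide, 6 mm high joins it to the ledge. The bar in line lies against the outer (-y) side of both pins: its centre line at stand y -100 mm, from x -80 (red-dotted end) to x 80 mm.
- stop_pin (a point): Top of the other steel pin, alike: stand x 62, y -82 mm.
- palette_rest (a point): Where the palette's centre belongs when turned: stand x 0, y -89, z 46 mm. Its foot edge is then 11 mm off the ridge's foot, its outer edge overhangs the bar by about 30 mm.
- palette: White ceramic mixing palette, 130 (x) x 105 (y) x 12 mm (z), 0.35 kg, origin at its centre, edges rounded 2 mm. Twelve blue wells on its -z face. It starts wells down (z up) on the deck, underside 40 mm above the table, x along the ridge; one long edge is up to 12 mm from the ridge's foot, the other overhangs the deck by about 35 mm. Turned, its z points down.
- bar: Aluminium rest bar 160 x 24 x 40 mm (40 tall), about 0.4 kg, loose on the table at the stand's -y side. Origin: middle of the lower edge of its pivot end (red dot on top); x runs along the bar to the swing end, z up. It starts with the pivot end near its pin and the swing end swung 20 to 40 degrees outward, away from the ridge.
- bar_pivot_end (a point): centre of the bar's end face at the red dot (20 mm above the bar's underside)
- bar_swing_end (a point): centre of the bar's other end face, 160 mm from the first
- cast: Bystander, leave it alone: plaster jaw model, 62 x 66 x 31 mm. Origin at the centre of its underside.
- glaze: Bystander, leave it alone: amber glass bottle with black cap, 44 mm across, 75 mm tall. Origin at the centre of its underside.
- powder: Bystander, leave it alone: white jar with orange cap, 52 mm across, 50 mm tall. Origin at the centre of its underside.
- beaker: Bystander, leave it alone: dark rubber mixing cup, 66 mm across, 60 mm tall. Origin at the centre of its underside.
- block: Bystander, leave it alone: cork-faced wooden sanding block, 85 x 32 x 21 mm. Origin at the centre of its underside.
- disc: Bystander, leave it alone: dark steel articulator mounting disc, 60 mm across, 20 mm tall. Origin at the centre of its underside.
- flask: Bystander, leave it alone: small brass casting flask, 60 x 45 x 35 mm. Origin at the centre of its underside.

How it is judged:
On the way, in this order (a step that is already met when the one before it is completed fails the run):
1. the bar lies flush along its two pins (y of bar_pivot_end in the frame of stand between -0.107 and -0.093 m and y of bar_swing_end in the frame of stand between -0.107 and -0.093 m and x of bar_pivot_end in the frame of stand between -0.098 and -0.062 m and angle between bar's own z axis and vertical below 0.05 rad), for 0.2 s.
2. the palette stands leaning against the ridge on the deck side, let go and at rest (angle between palette's own z axis and vertical between 1.45 and 2.2 rad and y of palette in the frame of stand above 0 m and contact force between palette and stand above 1 N and contact force between palette and the fingers below 0.05 N and contact force between palette and the arm below 0.05 N and linear speed of palette below 0.02 m/s and angular speed of palette below 0.1 rad/s), for 0.2 s.
At the end, for the whole second after the job is handed in: palette wells up on ledge and bar, at rest, level within 0.06 rad, square within 0.14 rad, centre within 30 mm of mid-ridge and 76 to 102 mm from the ridge's middle line; bar along its pins, both ends within 7 mm of the line, 18 mm lengthwise (all of step 1 and angle between palette's own z axis and vertical above 3.08159 rad and angle between the x axis of palette and the x axis of stand, either way round below 0.14 rad and linear speed of palette below 0.02 m/s and angular speed of palette below 0.1 rad/s and x of palette in the frame of stand between -0.03 and 0.03 m and y of palette in the frame of stand between -0.102 and -0.076 m and z of palette in the frame of stand between 0.042 and 0.05 m and contact force between palette and bar above 0.2 N and contact force between palette and stand above 0.2 N); the robot touches nothing.
It fails at once if a bystander is shifted by more than 30 mm (distance of any of cast, glaze, powder, beaker, block, disc, flask from where it was at the start of the episode above 0.03 m).
It fails at once if the palette is dropped or slaps down (turns faster than 9 rad/s) (angular speed of palette above 9 rad/s).
It also fails if it takes over 58 s, if anything falls off the work surface, if the arm or the gripper's body presses on something with over 40 N, if the wrist force passes 120 N, or if a joint passes its speed limit or range.

ROBOT

A 7-joint arm with a two-finger parallel gripper is mounted at the origin on the work surface. World frame = base frame: x ahead of the robot, y to its left, z up, the work surface at z = 0. Lengths are in m, angles in rad, forces in N, time in s.
With the tool pointing down it reaches from about 0.425 to 0.825 m from the base axis. Payload 3.6 kg.
Tool frame: the origin (TCP) lies at the very end of the fingers, on their centre line; the grasp point (between the pads) lies 19 mm behind it; z points along the fingers, x is the direction in which the jaws open and shut, and the axes are right-handed (so a half turn about z gives the same grasp; the last joint's range is limited). The gripper opens to 85 mm and grips with 20 to 120 N. Pads are 22 mm wide; open, the fingers measure 114 mm over their backs; the gripper's body (76 mm by 85 mm) begins 54 mm behind the grasp point. The pads swing forward as they close: fully open they stand 13 mm farther back than shut.
Start: joints at [-1.248, 0.615, -0.013, 1.423, 0.008, 1.103, -0.04], TCP at [0.222, 0.611, 0.231] pointing down, gripper open.
Joint ranges: [-3.12, 3.12], [-0.3, 2.06], [-1.34, 1.32], [0.26, 2.42], [-1.36, 4.5], [0.01, 1.98], [-2.84, 2.84]. Speed limits (rad/s): [2.79, 2.79, 3.14, 3.14, 3.14, 3.14, 3.14].

INTERFACE

Orientations are given as a unit quaternion [x, y, z, w].
In Python, from cell import * gives the robot as it stands. The module is installed in compiled form; this text tells all that it offers.
- The arm moves only by the tool servo_tool, never from a script. Its argument "targets" is a list of rows, each an object with "claw": the closure, from 0 (fully open) to 1 (shut); "travel": the shift along the world's x, y, z in units of 25 mm (1.0 is 25 mm), a list of three; "spin": the turn about the world's z in units of 6 degrees (1.0 is 6 degrees). In form: [{"claw": claw, "travel": [dx, dy, dz], "spin": spin}, ...]. A call has 1 to 12 rows; each row shifts and turns the commanded pose from where the row before left it; what a row does not reach is not made up. A row lasts 1/12 s, in which the tool goes at most 41.7 mm and 7.16 degrees, less where a joint would pass 70% of its speed; a pose out of reach is approached as far as the arm can. A call is refused whole if a number of a shift passes 1 or a number of a turn 1, either way. A call with a gripper value outside its range is refused whole. The fingers move at their own pace and stop on an object; "grip_force" is the grip in N (left out, the last holds). Time passes only in rows, so rows that do not move let the fingers close. It gives the time, the measured TCP pose, the force and the opening at its end, in the units of the state.
- sense(): the state, without advancing time (a new reading comes with each control period).
- get_image(name): name is "scene" or "top" or "wrist"; returns a dict with "frame" (420x560x3 uint8, blue, green, red), "fx", "fy", "cx", "cy" (pixels), "k1" (the pictures are not rectified: a ray, as slopes to the right and down, at radius r is drawn at 1 + k1 r^2 times it, then the intrinsics apply), "pose" (4x4, takes a point from camera to world coordinates); the wrist camera has in their place "mount" (4x4, takes a point from camera to tool coordinates, whose origin is the TCP and whose axes are the tool frame's). Camera axes: x right, y down, z forward; pixel columns grow to the right and rows downward; lengths in m; the calibration is good to about 2 mm. A picture is of the moment at which its call begins: read the wrist's pose just before it. There is no depth.
- finish_job(): hands the job in, once; it reports no verdict.
The state is a dict: "time": time; "joints": joint angles; "joint_vel": joint speeds; "joint_efforts": joint torques, N m; "position": TCP position; "tool_rot": TCP orientation; "contact_force": force on the tool from outside, world axes, zero at the start; "moment": the same for the moment, N m; "opening": finger opening in m.
Only numpy, scipy, OpenCV 4.12 (cv2) and the standard library are available. Lean on these libraries where they do the work, as an engineer would, in place of code of your own. Each camera call takes 0.05 s, during which the arm holds its last target. There are 200 camera calls.

## Working session

There is one attempt and no reset: what is moved stays moved. The work goes in short steps, Python scripts to look and compute and a tool call to move; the robot and the scene stay as the last step left them, time stands still between calls to the robot, and variables do not carry over. Pictures are saved under pics/ and viewed, about 8 in all and at most 12, crops included, and the job is handed in when it is done.

Besides the shell and the picture viewer there is one more tool, called after "Call:" by a JSON object that holds its "api" and its "payload". servo_tool: Moves the arm, as the interface text tells. Its arguments: {"type":"object","properties":{"targets":{"type":"array","items":{"type":"object","properties":{"claw":{"type":"number"},"travel":{"type":"array","items":{"type":"number"}},"spin":{"type":"number"}}}},"grip_force":{"type":"number"}},"required":["targets"]}

```bash
mkdir -p pics
cat > h.py <<'E'
from cell import *
import numpy as np, cv2
def grab(n,f):
    s=sense(); g=get_image(n); cv2.imwrite('pics/'+f+'.png',g['frame']); g['s']=s; 
    np.save('pics/'+f+'.npy',g,allow_pickle=True); return g
def load(f): return np.load('pics/'+f+'.npy',allow_pickle=True).item()
E
python3 - <<'E'
from h import *
print(sense())
a=grab('scene','s0');b=grab('top','t0')
for g in(a,b): print({k:g[k] for k in g if k not in('frame','s')})
E
```

```text
{'time': 0.0, 'joints': array([-1.24852043,  0.61590555, -0.01265865,  1.42494091,  0.00811581,
        1.10341182, -0.04037802]), 'joint_vel': array([ 6.38165560e-04,  5.86454193e-04,  8.54301629e-04,  2.52612702e-05,
       -1.69756685e-03,  2.86047987e-04, -6.91586840e-04]), 'joint_efforts': array([-4.55699546e-04, -4.69210267e+01,  2.58891592e-01, -1.71032220e+01,
        9.95277223e-03,  9.65664658e-03,  1.31000885e-06]), 'position': array([0.22184124, 0.61013351, 0.230133  ]), 'tool_rot': array([ 8.19030747e-01,  5.73748138e-01, -1.06276867e-03,  7.61972618e-04]), 'contact_force': array([ 0.27229803,  1.2834791 , -1.68821677]), 'moment': array([0.00105286, 0.06956773, 0.00022108]), 'opening': 0.0855519072105079}
{'fx': 487.1813521358612, 'fy': 487.1813521358612, 'cx': 282.0393103920129, 'cy': 209.47407243193945, 'k1': -0.15958649934545766, 'pose': array([[ 0.89522366,  0.37008505, -0.24821696,  0.84346521],
       [ 0.44561194, -0.74079473,  0.50264616, -0.49338703],
       [ 0.00214401, -0.56058918, -0.82809129,  1.03282953],
       [ 0.        ,  0.        ,  0.        ,  1.        ]])}
{'fx': 465.8075174518334, 'fy': 465.8075174518334, 'cx': 269.1292595815186, 'cy': 205.66383010974153, 'k1': 0.05318346120860546, 'pose': array([[ 0.08567027, -0.97418928,  0.20884407,  0.38676745],
       [-0.99631854, -0.08310202,  0.02105772,  0.04831886],
       [-0.00315884, -0.20987924, -0.97772221,  0.9315386 ],
       [ 0.        ,  0.        ,  0.        ,  1.        ]])}
```

View pics/t0.png

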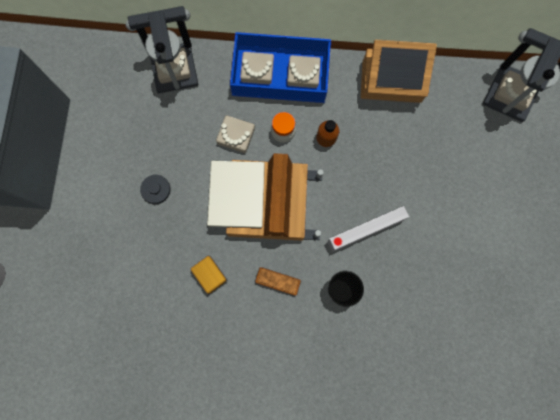

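View pics/s0.png

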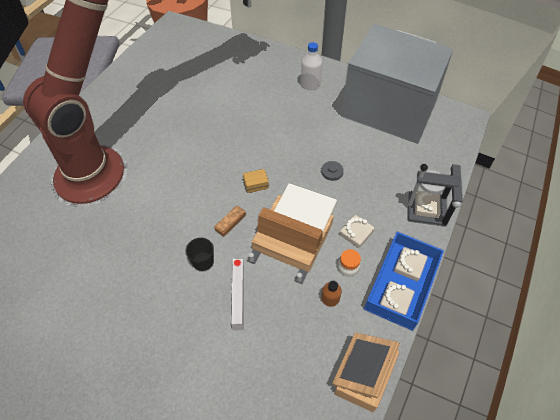

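The top view has world +x up and +y left. The palette is at (237,195), the ridge at (280,195), the pins at (319,174) and (317,234). The bar's red dot is at (337,241) and its swing end near (408,212). The scene view agrees.

```bash
cat >> h.py <<'E'
def campose(g):
    if 'pose' in g: return g['pose']
    from scipy.spatial.transform import Rotation as R
    T=np.eye(4);T[:3,:3]=R.from_quat(g['s']['tool_rot']).as_matrix();T[:3,3]=g['s']['position'];return T@g['mount']
def cast(g,px,z):
    px=np.atleast_2d(np.array(px,float)); d=(px-[g['cx'],g['cy']])/[g['fx'],g['fy']]
    u=d.copy()
    for _ in range(20): u=d/(1+g['k1']*(u**2).sum(1,keepdims=True))
    T=campose(g); v=np.c_[u,np.ones(len(u))]@T[:3,:3].T
    return T[:3,3]+v*((z-T[2,3])/v[:,2])[:,None]
def proj(g,P):
    T=campose(g);p=(np.atleast_2d(P)-T[:3,3])@T[:3,:3]; u=p[:,:2]/p[:,2:]
    return u*(1+g['k1']*(u**2).sum(1,keepdims=True))*[g['fx'],g['fy']]+[g['cx'],g['cy']]
def blob(g,mask,near):
    cs,_=cv2.findContours(mask.astype(np.uint8),0,cv2.CHAIN_APPROX_NONE)
    cs=[c for c in cs if cv2.contourArea(c)>12]
    return min(cs,key=lambda c:abs(cv2.pointPolygonTest(c,near,True)) if cv2.pointPolygonTest(c,near,True)<0 else 0)
def rect(g,mask,near,z):
    c=blob(g,mask,near)[:,0]; P=cast(g,c,z)[:,:2]
    return cv2.minAreaRect((P*1000).astype(np.float32))
E
python3 - <<'E'
from h import *
for f,pp,pb,pr in(('t0',(237,195),(375,226),(337,241)),('s0',(305,207),(237,295),(237,263))):
    g=load(f);I=g['frame'].astype(int);hsv=cv2.cvtColor(g['frame'],cv2.COLOR_BGR2HSV)
    b,gr,r=I[...,0],I[...,1],I[...,2]
    print(f,'at pal',I[pp[1],pp[0]],'bar',I[pb[1],pb[0]])
    print('palette',rect(g,(b>185)&(r>200),pp,.052), cv2.boxPoints(rect(g,(b>185)&(r>200),pp,.052)).tolist())
    m=(I.min(2)>170)&(I.max(2)-I.min(2)<15); print('bar',rect(g,m,pb,.04),cv2.boxPoints(rect(g,m,pb,.04)).tolist())
    m=(r>150)&(gr<80)&(b<80);print('red',rect(g,m,pr,.04)[0])
    crop=g['frame'][140:310,190:420] if f=='t0' else g['frame'][170:340,190:390]
    cv2.imwrite('pics/c%s.png'%f,cv2.resize(crop,None,fx=3.4,fy=3.4,interpolation=cv2.INTER_CUBIC))
E
```

```text
t0 at pal [210 227 226] bar [199 198 197]
palette ((594.8547973632812, 133.77195739746094), (127.05619812011719, 101.61461639404297), 3.185194730758667) [[528.601806640625, 180.97093200683594], [534.2479248046875, 79.51329040527344], [661.1077880859375, 86.57298278808594], [655.461669921875, 188.03062438964844]]
bar ((555.2384033203125, -135.1497802734375), (22.32065200805664, 141.7381134033203), 28.590059280395508) [[511.5252685546875, -78.26273345947266], [579.3525390625, -202.7181396484375], [598.9515380859375, -192.03683471679688], [531.124267578125, -67.5814208984375]]
red (519.07177734375, -68.44851684570312)
s0 at pal [229 237 240] bar [211 211 216]
palette ((594.7034912109375, 137.59280395507812), (130.3453826904297, 96.74635314941406), 3.065838098526001) [[527.0369262695312, 182.4110870361328], [532.2112426757812, 85.80320739746094], [662.3700561523438, 92.77452087402344], [657.1957397460938, 189.3824005126953]]
bar ((551.0389404296875, -129.76885986328125), (24.512243270874023, 156.02989196777344), 27.675535202026367) [[503.9499206542969, -66.3719711303711], [576.4201049804688, -204.55079650878906], [598.1279296875, -193.16574096679688], [525.6577758789062, -54.98692321777344]]
red (518.6482543945312, -68.68836975097656)
```

View pics/ct0.png

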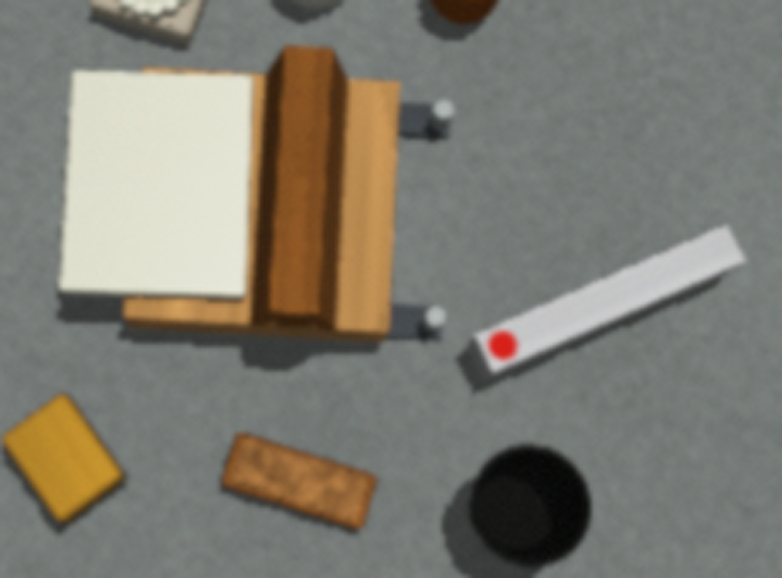

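The crop confirms the layout: pin tops at about (444,108) and (435,317), ledge corners at (400,82) and (388,332), red dot at (503,345). The bar is about 61° outward, more than the stated 20–40°. I'll fix the stand frame next.

Run:
```python
from h import *
g=load('t0'); c=lambda *p:[(190+x/3.4,140+y/3.4) for x,y in p]
pins=cast(g,c((444,106),(434,315)),.03); led=cast(g,c((401,82),(389,332)),.04)
rid=cast(g,c((284,47),(332,48),(272,315),(322,320)),.095); dk=cast(g,c((125,318)),.04)
print(pins,led,rid,dk,sep='\n')
W=np.r_[pins,led,[rid[:2].mean(0)],[rid[2:].mean(0)],dk][:,:2]
L=np.array([[62,-82],[-62,-82],[75,-55],[-75,-55],[75,0],[-75,0],[-75,97.]])/1000
a=L-L.mean(0);b=W-W.mean(0);th=np.arctan2((a[:,0]*b[:,1]-a[:,1]*b[:,0]).sum(),(a*b).sum())
R=np.array([[np.cos(th),-np.sin(th)],[np.sin(th),np.cos(th)]]);o=W.mean(0)-R@L.mean(0)
print('yaw deg',np.degrees(th),'o',o,'\nres mm',(W-L@R.T-o)*1000)
S=lambda p:(np.array(p)-o)@R*1000
print('pal',S([.5948,.1348]),'red',S([.519,-.0686]),'bar far corners',S([[.579,-.203],[.5985,-.1925]]))
g=load('s0')
P=np.c_[np.array([[62,-82],[-62,-82],[75,-55],[-75,-55],[75,13],[-75,13]])/1000@R.T+o,[.03,.03,.04,.04,.095,.095]]
I=g['frame'].copy()
for p in proj(g,P): cv2.circle(I,tuple(np.round(p).astype(int)),2,(0,255,0),-1)
cv2.imwrite('pics/chk.png',cv2.resize(I[170:340,190:390],None,fx=3.5,fy=3.5))
```

```text
[[ 0.65872261 -0.02919384  0.03      ]
 [ 0.53368904 -0.03130042  0.03      ]]
[[ 0.66818225 -0.00231907  0.04      ]
 [ 0.52015898 -0.00564719  0.04      ]]
[[0.66549371 0.06663315 0.095     ]
 [0.66715476 0.04014157 0.095     ]
 [0.51571226 0.06047338 0.095     ]
 [0.51530381 0.03368845 0.095     ]]
[[0.5153818  0.14436024 0.04      ]]
yaw deg 1.8870434361998993 o [0.59244255 0.05082024] 
res mm [[ 1.61349917 -0.10016117]
 [ 0.51267923  1.87647423]
 [-1.03072226 -0.63882564]
 [ 0.86465782  0.97243198]
 [-1.07763803  0.09742817]
 [-1.975187   -1.26963845]
 [ 1.09271108 -0.93770912]]
pal [ 5.12155945 83.85658532] red [ -77.3351259  -116.93707753] bar far corners [[ -21.79334469 -253.23994082]
 [  -1.95816352 -243.38775386]]
```

View pics/chk.png

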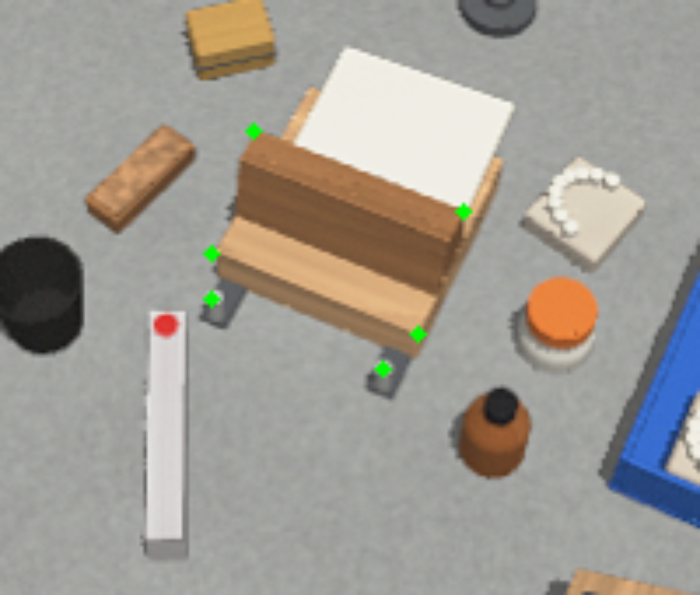

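The stand fits to within 2 mm: origin (0.592, 0.051), yaw about 2–3°. The bar's midpoint is (0.550,-0.128), with its axis at -62°. I'll go to the bar, with the jaws across it.

Call:
{"api": "servo_tool", "payload": {"targets": [{"claw": 0.2, "travel": [0.44, -0.98, 0], "spin": -0.23}, {"claw": 0.2, "travel": [0.44, -0.98, 0], "spin": -0.23}, {"claw": 0.2, "travel": [0.44, -0.98, 0], "spin": -0.23}, {"claw": 0.2, "travel": [0.44, -0.98, 0], "spin": -0.23}, {"claw": 0.2, "travel": [0.44, -0.98, 0], "spin": -0.23}, {"claw": 0.2, "travel": [0.44, -0.98, 0], "spin": -0.23}, {"claw": 0.2, "travel": [0.44, -0.98, 0], "spin": -0.23}, {"claw": 0.2, "travel": [0.44, -0.98, 0], "spin": -0.23}, {"claw": 0.2, "travel": [0.44, -0.98, 0], "spin": -0.23}, {"claw": 0.2, "travel": [0.44, -0.98, 0], "spin": -0.23}, {"claw": 0.2, "travel": [0.44, -0.98, 0], "spin": -0.23}, {"claw": 0.2, "travel": [0.44, -0.98, 0], "spin": -0.23}]}}

```text
time: 1.1
position: [0.3542, 0.3154, 0.2311]
tool_rot: [0.893, 0.449, -0.0, 0.0]
contact_force: [0.5, -0.1, -0.0]
opening: 0.0681
```

Call:
{"api": "servo_tool", "payload": {"targets": [{"claw": 0.2, "travel": [0.44, -0.98, 0], "spin": -0.23}, {"claw": 0.2, "travel": [0.44, -0.98, 0], "spin": -0.23}, {"claw": 0.2, "travel": [0.44, -0.98, 0], "spin": -0.23}, {"claw": 0.2, "travel": [0.44, -0.98, 0], "spin": -0.23}, {"claw": 0.2, "travel": [0.44, -0.98, 0], "spin": -0.23}, {"claw": 0.2, "travel": [0.44, -0.98, 0], "spin": -0.23}, {"claw": 0.2, "travel": [0.44, -0.98, 0], "spin": -0.23}, {"claw": 0.2, "travel": [0.44, -0.98, 0], "spin": -0.23}, {"claw": 0.2, "travel": [0.44, -0.98, 0], "spin": -0.23}, {"claw": 0.2, "travel": [0.44, -0.98, 0], "spin": -0.23}, {"claw": 0.2, "travel": [0.44, -0.98, 0], "spin": -0.23}, {"claw": 0.2, "travel": [0.44, -0.98, 0], "spin": -0.23}]}}

```text
time: 2.1
position: [0.4861, 0.0216, 0.231]
tool_rot: [0.949, 0.316, -0.0, -0.0]
contact_force: [0.3, -0.9, -0.3]
opening: 0.0682
```

Call:
{"api": "servo_tool", "payload": {"targets": [{"claw": 0.2, "travel": [0.44, -0.98, 0], "spin": -0.23}, {"claw": 0.2, "travel": [0.44, -0.98, 0], "spin": -0.23}, {"claw": 0.2, "travel": [0.44, -0.98, 0], "spin": -0.23}, {"claw": 0.2, "travel": [0.44, -0.98, -0.5], "spin": -0.23}, {"claw": 0.2, "travel": [0.44, -0.98, -0.8], "spin": -0.23}, {"claw": 0.2, "travel": [0.2, -0.6, -0.8], "spin": -0.23}, {"claw": 0.2, "travel": [0, 0, -0.8], "spin": 0}, {"claw": 0.2, "travel": [0, 0, -0.5], "spin": 0}, {"claw": 0.2, "travel": [0, 0, 0], "spin": 0}, {"claw": 0.2, "travel": [0, 0, 0], "spin": 0}]}}

```text
time: 2.93
position: [0.5456, -0.1144, 0.1456]
tool_rot: [0.969, 0.247, -0.001, -0.001]
contact_force: [0.3, -0.1, 0.2]
opening: 0.0685
```

Call:
{"api": "servo_tool", "payload": {"targets": [{"claw": 0.2, "travel": [0.1, -0.25, -0.8], "spin": 0}, {"claw": 0.2, "travel": [0.1, -0.27, -1], "spin": 0}, {"claw": 0.2, "travel": [0, 0, -1], "spin": 0}, {"claw": 0.2, "travel": [0, 0, -1], "spin": 0}, {"claw": 0.2, "travel": [0, 0, -1], "spin": 0}, {"claw": 0.2, "travel": [0, 0, -0.4], "spin": 0}, {"claw": 0.8, "travel": [0, 0, 0], "spin": 0}, {"claw": 0.8, "travel": [0, 0, 0], "spin": 0}, {"claw": 0.8, "travel": [0, 0, 0], "spin": 0}, {"claw": 0.8, "travel": [0, 0, 0], "spin": 0}, {"claw": 0.8, "travel": [0, 0, 0], "spin": 0}], "grip_force": 40}}

```text
time: 3.85
position: [0.5525, -0.1282, 0.0183]
tool_rot: [0.969, 0.247, 0.002, 0.001]
contact_force: [-1.8, 0.5, 6.8]
opening: 0.0233
```

Call:
{"api": "servo_tool", "payload": {"targets": [{"claw": 0.8, "travel": [0, 0, 0.5], "spin": 0}, {"claw": 0.8, "travel": [0.5, 0, 0], "spin": 0.5}, {"claw": 0.8, "travel": [0.6, 0, 0], "spin": 1}, {"claw": 0.8, "travel": [0.64, 0, 0], "spin": 1}, {"claw": 0.8, "travel": [0, 0, 0], "spin": 1}, {"claw": 0.8, "travel": [0, 0, 0], "spin": 1}, {"claw": 0.8, "travel": [0, 0, 0], "spin": 1}, {"claw": 0.8, "travel": [0, 0, 0], "spin": 1}, {"claw": 0.8, "travel": [0, 0, 0], "spin": 1}, {"claw": 0.8, "travel": [0, 0, 0], "spin": 1}, {"claw": 0.8, "travel": [0, 0, 0], "spin": 1}, {"claw": 0.8, "travel": [0, 0, 0], "spin": 1}]}}

```text
time: 4.85
position: [0.594, -0.1277, 0.0287]
tool_rot: [0.695, 0.719, -0.0, -0.0]
contact_force: [0.1, 0.6, -3.2]
opening: 0.0231
```

Call:
{"api": "servo_tool", "payload": {"targets": [{"claw": 0.8, "travel": [0, 0.6, 0], "spin": 0.17}, {"claw": 0.8, "travel": [0, 1, 0], "spin": 0}, {"claw": 0.8, "travel": [0, 0.8, 0], "spin": 0}, {"claw": 0.8, "travel": [0, 0, -0.2], "spin": 0}, {"claw": 0.8, "travel": [0, 0, -0.2], "spin": 0}, {"claw": 0.8, "travel": [0, 0, 0], "spin": 0}]}}

```text
time: 5.35
position: [0.5945, -0.0663, 0.0184]
tool_rot: [0.69, 0.723, -0.0, -0.0]
contact_force: [0.5, 0.3, -2.9]
opening: 0.0234
```

Run:
```python
from h import *
g=grab('top','t1');print(g['s']['contact_force'])
cv2.imwrite('pics/ct1.png',cv2.resize(g['frame'][140:310,190:420],None,fx=3.4,fy=3.4,interpolation=cv2.INTER_CUBIC))
```

```text
[ 0.49741798  0.25101333 -2.92970036]
```

View pics/ct1.png

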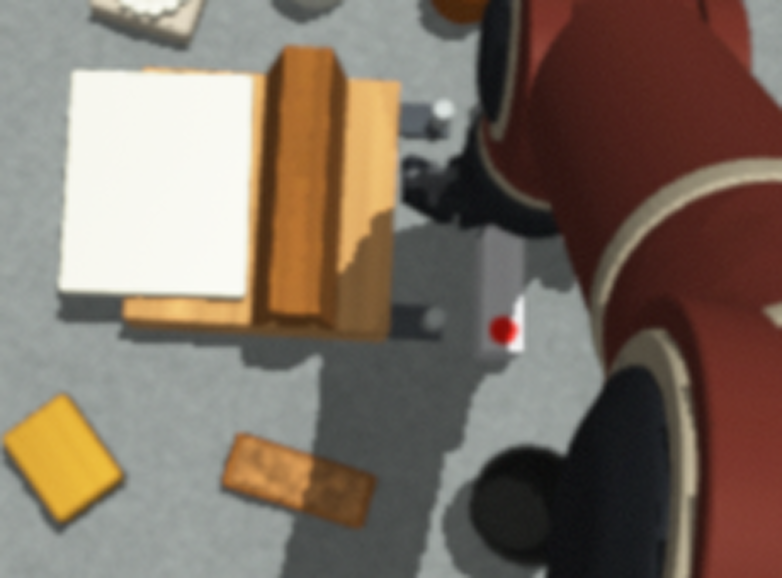

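The bar is parallel to the pins and about 17 mm short of them, with the red dot at (504,329). I'll push it in.

Call:
{"api": "servo_tool", "payload": {"targets": [{"claw": 0.8, "travel": [0, 0.3, -0.06], "spin": 0}, {"claw": 0.8, "travel": [0, 0.3, -0.06], "spin": 0}, {"claw": 0.8, "travel": [0, 0.1, 0], "spin": 0}, {"claw": 0.8, "travel": [0, 0, 0], "spin": 0}]}}

```text
time: 5.73
position: [0.5964, -0.0548, 0.0182]
tool_rot: [0.692, 0.722, -0.001, 0.004]
contact_force: [-1.4, -4.2, 8.4]
opening: 0.0231
```

Call:
{"api": "servo_tool", "payload": {"targets": [{"claw": 0.8, "travel": [0, 0.08, 0], "spin": 0}, {"claw": 0.8, "travel": [0, 0, 0], "spin": 0}]}}

```text
time: 5.9
position: [0.5964, -0.0534, 0.0182]
tool_rot: [0.692, 0.722, -0.001, 0.004]
contact_force: [-0.7, -4.3, 9.0]
opening: 0.0231
```

Call:
{"api": "servo_tool", "payload": {"targets": [{"claw": 0.8, "travel": [0, 0.1, 0.05], "spin": 0}, {"claw": 0.8, "travel": [0, 0.15, 0], "spin": 0}, {"claw": 0.8, "travel": [0, 0, 0], "spin": 0}, {"claw": 0.8, "travel": [0, 0, 0], "spin": 0}]}}

```text
time: 6.23
position: [0.5953, -0.0484, 0.0183]
tool_rot: [0.694, 0.72, -0.002, 0.003]
contact_force: [-0.7, -9.2, 4.7]
opening: 0.0231
```

Call:
{"api": "servo_tool", "payload": {"targets": [{"claw": 0.8, "travel": [0, 0.25, 0], "spin": 0}, {"claw": 0.8, "travel": [0, 0, 0], "spin": 0}, {"claw": 0.8, "travel": [0, 0, 0], "spin": 0}]}}

```text
time: 6.48
position: [0.5952, -0.0481, 0.0183]
tool_rot: [0.695, 0.719, -0.004, 0.006]
contact_force: [-0.4, -16.3, 5.3]
opening: 0.0231
```

Call:
{"api": "servo_tool", "payload": {"targets": [{"claw": 0.8, "travel": [0, -0.3, 0], "spin": 0}, {"claw": 0.5, "travel": [0, 0, 0], "spin": 0}, {"claw": 0.45, "travel": [0, 0, 0], "spin": 0}, {"claw": 0.45, "travel": [0, 0, 0], "spin": 0}, {"claw": 0.45, "travel": [0, 0, 0.5], "spin": 0}, {"claw": 0.45, "travel": [0, 0, 1], "spin": 0}, {"claw": 0.45, "travel": [0, 0, 1], "spin": 0}, {"claw": 0.45, "travel": [0, 0, 1], "spin": 0}, {"claw": 0.45, "travel": [0, 0, 1], "spin": 0}, {"claw": 0.45, "travel": [0, 0, 1], "spin": 0}, {"claw": 0.45, "travel": [0, 0, 1], "spin": 0}]}}

```text
time: 7.4
position: [0.5944, -0.0416, 0.1817]
tool_rot: [0.69, 0.724, 0.0, -0.0]
contact_force: [0.3, 0.7, -0.4]
opening: 0.047
```

Call:
{"api": "servo_tool", "payload": {"targets": [{"claw": 0.3, "travel": [0, 0.88, 0], "spin": -1}, {"claw": 0.3, "travel": [0, 0.88, 0], "spin": -1}, {"claw": 0.3, "travel": [0, 0.88, 0], "spin": -1}, {"claw": 0.3, "travel": [0, 0.88, 0], "spin": -1}, {"claw": 0.3, "travel": [0, 0.88, 0], "spin": -1}, {"claw": 0.3, "travel": [0, 0.88, 0], "spin": -1}, {"claw": 0.3, "travel": [0, 0.88, 0], "spin": -1}, {"claw": 0.3, "travel": [0, 0.88, 0], "spin": -1}, {"claw": 0.3, "travel": [0, 0.88, 0], "spin": -1}, {"claw": 0.3, "travel": [0, 0.88, 0], "spin": -1}, {"claw": 0.3, "travel": [0, 0.88, 0], "spin": -1}, {"claw": 0.3, "travel": [0, 0.88, 0], "spin": -1}]}}

```text
time: 8.4
position: [0.5936, 0.2237, 0.1802]
tool_rot: [0.984, 0.178, -0.0, -0.001]
contact_force: [0.0, -0.1, -0.5]
opening: 0.0598
```

Call:
{"api": "servo_tool", "payload": {"targets": [{"claw": 0.3, "travel": [0, 0, -0.6], "spin": -1}, {"claw": 0.3, "travel": [0, 0, -1], "spin": -1}, {"claw": 0.3, "travel": [0, 0, -1], "spin": -1}, {"claw": 0.3, "travel": [0, 0, -1], "spin": 0}, {"claw": 0.3, "travel": [0, 0, -1], "spin": 0}, {"claw": 0.3, "travel": [0, 0, -1], "spin": 0}, {"claw": 0.3, "travel": [0, 0, -0.6], "spin": 0}, {"claw": 0.3, "travel": [0, 0, 0], "spin": 0}]}}

```text
time: 9.07
position: [0.591, 0.222, 0.0212]
tool_rot: [1.0, 0.024, -0.004, 0.0]
contact_force: [-1.5, 0.7, -0.2]
opening: 0.0599
```

Run:
```python
from h import *
g=grab('top','t2');
I=g['frame'].astype(int)
b,gr,r=I[...,0],I[...,1],I[...,2]
m=(I.min(2)>170)&(I.max(2)-I.min(2)<15); 
for n in((338,215),(338,205)):
  R=rect(g,m,n,.04);print('bar',R,cv2.boxPoints(R).tolist())
m=(r>150)&(gr<80)&(b<80);print('red',rect(g,m,(338,237),.04)[0])
s=grab('scene','s2')
cv2.imwrite('pics/c2.png',np.hstack([cv2.resize(g['frame'][150:260,190:370],(400,244)),cv2.resize(s['frame'][150:340,190:390],(400,380))[:244]]) if 0 else np.vstack([cv2.resize(g['frame'][150:260,190:370],(450,275)),cv2.resize(s['frame'][165:300,190:390],(450,304))]))
```

```text
bar ((596.6873168945312, -48.569305419921875), (158.7439727783203, 23.39628028869629), 3.2155749797821045) [[516.7841186523438, -41.34178924560547], [518.0964965820312, -64.70123291015625], [676.5905151367188, -55.79682159423828], [675.2781372070312, -32.4373779296875]]
bar ((596.6873168945312, -48.569305419921875), (158.7439727783203, 23.39628028869629), 3.2155749797821045) [[516.7841186523438, -41.34178924560547], [518.0964965820312, -64.70123291015625], [676.5905151367188, -55.79682159423828], [675.2781372070312, -32.4373779296875]]
red (528.3143920898438, -51.587032318115234)
```

View pics/c2.png

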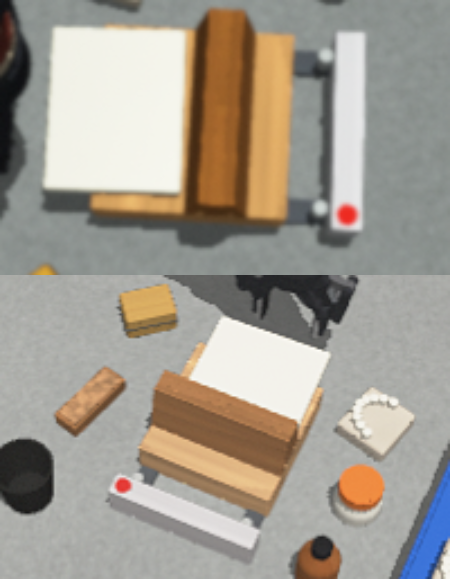

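The bar lies flush at 3.2°, so the stand's yaw is about 3°. The fingers hang beside the overhang. I'll press the palette in against the ridge foot.

Call:
{"api": "servo_tool", "payload": {"targets": [{"claw": 0.3, "travel": [0.03, -0.6, 0.2], "spin": 0}, {"claw": 0.3, "travel": [0.02, -0.4, 0], "spin": 0}, {"claw": 0.3, "travel": [0, -0.2, 0], "spin": 0}, {"claw": 0.3, "travel": [0, -0.1, 0], "spin": 0}, {"claw": 0.3, "travel": [0, 0, 0], "spin": 0}]}}

```text
time: 9.58
position: [0.5985, 0.1931, 0.0324]
tool_rot: [1.0, 0.023, 0.004, -0.005]
contact_force: [1.4, 8.2, 1.3]
opening: 0.0598
```

Call:
{"api": "servo_tool", "payload": {"targets": [{"claw": 0.3, "travel": [0, -0.2, 0], "spin": 0}, {"claw": 0.3, "travel": [0, -0.2, 0], "spin": 0}, {"claw": 0.3, "travel": [0, 0, 0], "spin": 0}]}}

```text
time: 9.83
position: [0.5985, 0.193, 0.0328]
tool_rot: [1.0, 0.024, 0.005, -0.011]
contact_force: [2.2, 20.3, -0.5]
opening: 0.0599
```

Call:
{"api": "servo_tool", "payload": {"targets": [{"claw": 0.3, "travel": [0, 0, 0.25], "spin": 0}, {"claw": 0.3, "travel": [0, -0.02, 0.25], "spin": 0}, {"claw": 0.3, "travel": [0, -0.04, 0.25], "spin": 0}, {"claw": 0.3, "travel": [0, 0, 0], "spin": 0}]}}

```text
time: 10.17
position: [0.5989, 0.1905, 0.0529]
tool_rot: [1.0, 0.024, 0.005, -0.01]
contact_force: [1.8, 18.0, 2.6]
opening: 0.0599
```

Run:
```python
from h import *
s=grab('scene','s3')
cv2.imwrite('pics/c3.png',cv2.resize(s['frame'][165:265,240:370],None,fx=3,fy=3))
```

```text
(no output)
```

View pics/c3.png

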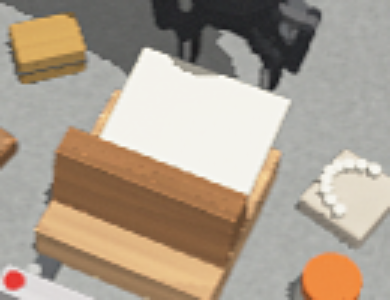

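Run:
```python
from h import *
for f in('s2','s3'):
    g=load(f);I=g['frame'].astype(int)
    c=blob(g,(I[...,0]>185)&(I[...,2]>200),(305,207))
    print(f,cv2.contourArea(c),cv2.boundingRect(c),cv2.approxPolyDP(c,3,True)[:,0].tolist())
g=load('s3');a=np.radians(3);o=np.array([.5925,.0508])
R=np.array([[np.cos(a),-np.sin(a)],[np.sin(a),np.cos(a)]])
for th in(0,6,11):
    t=np.radians(th);P=[]
    for x in(-62,68):
        q=R@np.array([x,25+105*np.cos(t)-12*np.sin(t)])/1000+o;P.append([*q,.04+.105*np.sin(t)+.012*np.cos(t)])
    print(th,proj(g,P).round(1).tolist())
```

```text
s2 1608.5 (274, 183, 63, 48) [[289, 183], [274, 210], [323, 230], [336, 199]]
s3 1681.0 (273, 181, 64, 49) [[288, 181], [273, 210], [322, 229], [336, 198], [301, 189]]
0 [[286.2, 183.6], [334.7, 200.4]]
6 [[286.0, 181.5], [334.8, 198.4]]
11 [[285.6, 180.0], [334.8, 197.0]]
```

The outer corners have moved up by about 2.5 px, so the edge is lifting, roughly 6–10°. I'll continue the arc.

Call:
{"api": "servo_tool", "payload": {"targets": [{"claw": 0.3, "travel": [0, -0.12, 0.2], "spin": 0}, {"claw": 0.3, "travel": [0, -0.07, 0.2], "spin": 0}, {"claw": 0.3, "travel": [0, -0.09, 0.2], "spin": 0}, {"claw": 0.3, "travel": [0, -0.1, 0.2], "spin": 0}, {"claw": 0.3, "travel": [0, 0, 0], "spin": 0}]}}

```text
time: 10.63
position: [0.5988, 0.1858, 0.0737]
tool_rot: [1.0, 0.025, 0.006, -0.014]
contact_force: [1.1, 24.2, 6.3]
opening: 0.06
```

```bash
cat >> h.py <<'E'
def ang(f,name='scene'):
    g=grab(name,f);I=g['frame'].astype(int)
    c=blob(g,(I[...,0]>185)&(I[...,2]>200),(305,205))
    print('corners',cv2.contourArea(c),cv2.approxPolyDP(c,3,True)[:,0].tolist())
    a=np.radians(3);o=np.array([.5925,.0508]);R=np.array([[np.cos(a),-np.sin(a)],[np.sin(a),np.cos(a)]])
    for th in range(0,105,10):
        t=np.radians(th);P=[]
        for x in(-62,68):
            q=R@np.array([x,25+105*np.cos(t)-12*np.sin(t)])/1000+o;P.append([*q,.04+.105*np.sin(t)+.012*np.cos(t)])
        print(th,proj(g,P).round(0).tolist(),end=';')
    print(g['s']['contact_force'])
E
python3 -c "
from h import *
ang('s4')"
```

```text
corners 1837.5 [[287, 178], [273, 210], [322, 228], [336, 195]]
0 [[286.0, 184.0], [335.0, 200.0]];10 [[286.0, 180.0], [335.0, 197.0]];20 [[285.0, 178.0], [335.0, 195.0]];30 [[283.0, 177.0], [334.0, 194.0]];40 [[281.0, 177.0], [332.0, 195.0]];50 [[279.0, 179.0], [331.0, 197.0]];60 [[276.0, 181.0], [329.0, 200.0]];70 [[273.0, 185.0], [326.0, 204.0]];80 [[269.0, 190.0], [323.0, 210.0]];90 [[266.0, 197.0], [320.0, 216.0]];100 [[263.0, 204.0], [317.0, 223.0]];[ 1.10737551 24.20692754  6.32772627]
```

Call:
{"api": "servo_tool", "payload": {"targets": [{"claw": 0.3, "travel": [0, -0.06, 0.22], "spin": 0}, {"claw": 0.3, "travel": [0, -0.09, 0.22], "spin": 0}, {"claw": 0.3, "travel": [0, -0.11, 0.22], "spin": 0}, {"claw": 0.3, "travel": [0, -0.13, 0.2], "spin": 0}, {"claw": 0.3, "travel": [0, -0.14, 0.2], "spin": 0}, {"claw": 0.3, "travel": [0, -0.16, 0.2], "spin": 0}, {"claw": 0.3, "travel": [0, 0, 0], "spin": 0}]}}

```text
time: 11.27
position: [0.5988, 0.1598, 0.1058]
tool_rot: [1.0, 0.026, 0.005, -0.008]
contact_force: [0.1, 3.7, 2.3]
opening: 0.0599
```

```bash
python3 -c "
from h import *
ang('s5')"|sed 's/;\[ *\|$/&/' | cut -c1-420
```

```text
corners 1858.5 [[282, 177], [273, 210], [322, 228], [333, 194]]
0 [[286.0, 184.0], [335.0, 200.0]];10 [[286.0, 180.0], [335.0, 197.0]];20 [[285.0, 178.0], [335.0, 195.0]];30 [[283.0, 177.0], [334.0, 194.0]];40 [[281.0, 177.0], [332.0, 195.0]];50 [[279.0, 179.0], [331.0, 197.0]];60 [[276.0, 181.0], [329.0, 200.0]];70 [[273.0, 185.0], [326.0, 204.0]];80 [[269.0, 190.0], [323.0, 210.0]];90 [[266.0, 197.0], [320.0, 216.0]];100 [[263.0, 204.0], [317.0, 223.0]];[0.14931227 3.73538084 2
```

Call:
{"api": "servo_tool", "payload": {"targets": [{"claw": 0.3, "travel": [0, -0.25, 0.0], "spin": 0}, {"claw": 0.3, "travel": [0, -0.15, 0.1], "spin": 0}, {"claw": 0.3, "travel": [0, -0.15, 0.1], "spin": 0}, {"claw": 0.3, "travel": [0, 0, 0], "spin": 0}]}}

```text
time: 11.65
position: [0.5961, 0.1322, 0.1052]
tool_rot: [1.0, 0.021, -0.0, 0.002]
contact_force: [-0.8, -0.8, 0.4]
opening: 0.0595
```

```bash
python3 -c "
from h import *
ang('s6')"|cut -c1-80
```

```text
corners 1508.5 [[278, 181], [273, 209], [321, 228], [329, 199]]
0 [[286.0, 184.0], [335.0, 200.0]];10 [[286.0, 180.0], [335.0, 197.0]];20 [[285.
```

Call:
{"api": "servo_tool", "payload": {"targets": [{"claw": 0.3, "travel": [0, -0.2, 0.1], "spin": 0}, {"claw": 0.3, "travel": [0, -0.2, 0.1], "spin": 0}, {"claw": 0.3, "travel": [0, -0.2, 0.1], "spin": 0}, {"claw": 0.3, "travel": [0, -0.2, 0.1], "spin": 0}, {"claw": 0.3, "travel": [0, -0.2, 0.1], "spin": 0}, {"claw": 0.3, "travel": [0, 0, 0], "spin": 0}]}}

```text
time: 12.2
position: [0.5964, 0.109, 0.1181]
tool_rot: [1.0, 0.022, 0.001, 0.001]
contact_force: [1.1, -0.5, 0.4]
opening: 0.0599
```

```bash
python3 -c "
from h import *
ang('s7')"|cut -c1-80
```

```text
corners 157.0 [[272, 189], [316, 207], [326, 207]]
0 [[286.0, 184.0], [335.0, 200.0]];10 [[286.0, 180.0], [335.0, 197.0]];20 [[285.
```

Call:
{"api": "servo_tool", "payload": {"targets": [{"claw": 0.3, "travel": [0, -0.15, 0], "spin": 0}, {"claw": 0.3, "travel": [0, -0.15, 0], "spin": 0}, {"claw": 0.3, "travel": [0, -0.15, 0], "spin": 0}, {"claw": 0.3, "travel": [0, -0.15, 0], "spin": 0}, {"claw": 0.3, "travel": [0, -0.15, 0], "spin": 0}, {"claw": 0.3, "travel": [0, -0.15, 0], "spin": 0}, {"claw": 0.3, "travel": [0, -0.15, 0], "spin": 0}, {"claw": 0.3, "travel": [0, 0, 0], "spin": 0}]}}

```text
time: 12.92
position: [0.5959, 0.0835, 0.1173]
tool_rot: [1.0, 0.022, -0.0, 0.0]
contact_force: [-1.3, -0.2, 0.2]
opening: 0.0597
```

Call:
{"api": "servo_tool", "payload": {"targets": [{"claw": 0.3, "travel": [0, -0.15, 0], "spin": 0}, {"claw": 0.3, "travel": [0, -0.1, 0], "spin": 0}, {"claw": 0.3, "travel": [0, 0, 0], "spin": 0}, {"claw": 0.3, "travel": [0, 0, 0], "spin": 0}]}}

```text
time: 13.25
position: [0.5958, 0.0787, 0.1173]
tool_rot: [1.0, 0.023, -0.0, 0.0]
contact_force: [0.9, -0.2, -0.7]
opening: 0.06
```

Run:
```python
from h import *
s=grab('scene','s8');g=grab('top','t8')
cv2.imwrite('pics/c8.png',np.hstack([cv2.resize(s['frame'][165:265,240:370],None,fx=3,fy=3),cv2.resize(g['frame'][150:250,190:320],None,fx=3,fy=3)]))
```

```text
(no output)
```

View pics/c8.png

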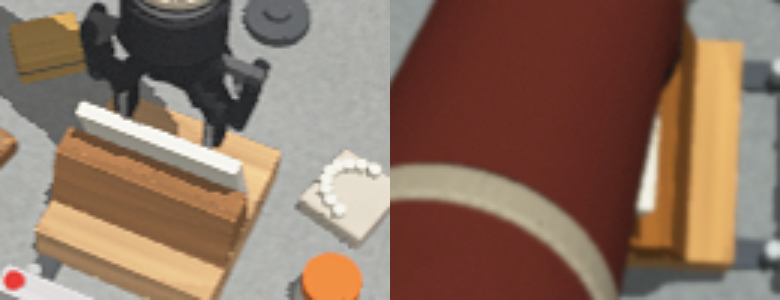

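The palette's top edge runs from (80,108) to (243,175) in the left crop, above the ridge, with the finger force at zero. It appears to be leaning. I'll back off a little and check.

Call:
{"api": "servo_tool", "payload": {"targets": [{"claw": 0.3, "travel": [0, 0.15, 0], "spin": 0}, {"claw": 0.3, "travel": [0, 0.15, 0], "spin": 0}, {"claw": 0.3, "travel": [0, 0, 0], "spin": 0}, {"claw": 0.3, "travel": [0, 0, 0], "spin": 0}]}}

```text
time: 13.68
position: [0.5958, 0.0871, 0.1172]
tool_rot: [1.0, 0.024, -0.0, -0.0]
contact_force: [0.8, 0.2, 0.2]
opening: 0.0601
```

Run:
```python
from h import *
s=grab('scene','s9');a=load('s8')['frame'].astype(int);b=s['frame'].astype(int)
for I in(a,b):
    c=blob(s,(I[...,0]>170)&(I[...,2]>180),(293,210));print(cv2.contourArea(c),cv2.minAreaRect(c),cv2.approxPolyDP(c,2,True)[:,0].tolist())
```

```text
230.0 ((292.5129089355469, 210.46649169921875), (57.43665313720703, 5.097501754760742), 21.03750991821289) [[265, 202], [316, 222], [320, 219], [269, 199]]
233.0 ((292.5000305175781, 210.5), (57.43665313720703, 5.0257062911987305), 21.03750991821289) [[265, 202], [316, 222], [320, 219], [269, 199]]
```

Run:
```python
from h import *
g=load('s9');a=np.radians(3);o=np.array([.5925,.0508]);R=np.array([[np.cos(a),-np.sin(a)],[np.sin(a),np.cos(a)]])
W=cast(g,[[269.5,199],[320.5,219]],.145);Z=cast(g,[[265,202.5],[316,222.5]],.1427)
for P in(W,Z): print(P.round(4).tolist(),((P[:,:2]-o)@R*1000).round(1).tolist())
print(sense()['position'])
```

```text
[[0.5397, 0.0583, 0.145], [0.6633, 0.0605, 0.145]] [[-52.3, 10.2], [71.2, 6.0]]
[[0.5343, 0.0467, 0.1427], [0.6578, 0.0493, 0.1427]] [[-58.3, -1.0], [65.1, -4.9]]
[0.59583261 0.08668953 0.11725444]
```

Call:
{"api": "servo_tool", "payload": {"targets": [{"claw": 0.3, "travel": [0, 0, 0.6], "spin": 0}, {"claw": 0.3, "travel": [0, 0, 1], "spin": 0}, {"claw": 0.3, "travel": [0, 0, 1], "spin": 0}, {"claw": 0.3, "travel": [0, 0, 0.4], "spin": 1}, {"claw": 0.3, "travel": [0, 0, 0], "spin": 1}, {"claw": 0.3, "travel": [0, 0, 0], "spin": 1}, {"claw": 0.3, "travel": [0.02, -0.2, 0], "spin": 1}, {"claw": 0.3, "travel": [0.02, -0.2, 0], "spin": 1}, {"claw": 0.3, "travel": [0.02, -0.2, 0], "spin": 1}, {"claw": 0.3, "travel": [0.02, -0.2, 0], "spin": 1}, {"claw": 0.3, "travel": [0.02, -0.2, 0], "spin": 1}, {"claw": 0.3, "travel": [0.02, -0.2, 0], "spin": 1}]}}

```text
time: 14.73
position: [0.5988, 0.0557, 0.1923]
tool_rot: [0.879, 0.476, -0.0, 0.0]
contact_force: [-0.1, -0.2, -0.2]
opening: 0.0598
```

Call:
{"api": "servo_tool", "payload": {"targets": [{"claw": 0.3, "travel": [0, -0.1, 0], "spin": 1}, {"claw": 0.3, "travel": [0, 0, 0], "spin": 1}, {"claw": 0.3, "travel": [0, 0, 0], "spin": 1}, {"claw": 0.3, "travel": [0, 0, 0], "spin": 1}, {"claw": 0.3, "travel": [0, 0, 0], "spin": 1}, {"claw": 0.3, "travel": [0, 0, -0.4], "spin": 1}, {"claw": 0.3, "travel": [0, 0, -0.4], "spin": 0}, {"claw": 0.3, "travel": [0, 0, 0], "spin": 0}]}}

```text
time: 15.4
position: [0.5972, 0.0531, 0.17]
tool_rot: [0.692, 0.722, -0.002, -0.002]
contact_force: [-0.6, 0.8, -0.1]
opening: 0.0599
```

Run:
```python
from h import *
s=grab('wrist','w1')
print(s['s']['position'],s['s']['tool_rot'],s['mount'],s['fx'])
cv2.imwrite('pics/w1s.png',s['frame'])
```

```text
[0.59720068 0.05309997 0.16996139] [ 0.69181012  0.72207519 -0.00198165 -0.00150188] [[ 9.99999645e-01  2.90242169e-04  7.90860749e-04  5.29450517e-04]
 [-4.84946794e-04  9.65961606e-01  2.58685021e-01 -6.49469697e-02]
 [-6.88859817e-04 -2.58685313e-01  9.65961404e-01 -1.43381025e-01]
 [ 0.00000000e+00  0.00000000e+00  0.00000000e+00  1.00000000e+00]] 313.9533710457126
```

View pics/w1s.png

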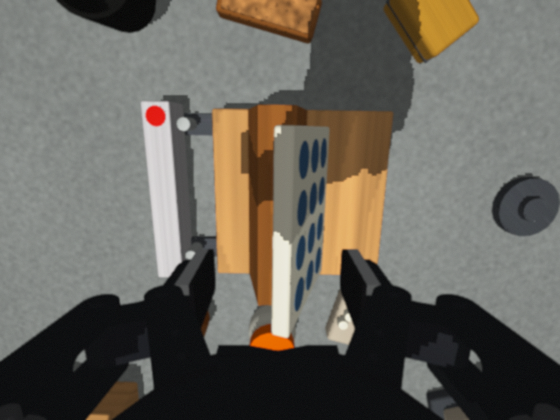

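The wrist view shows the palette standing with its wells to the +y side. Its top edge, x = 273–295 px, is between the fingers (215 to 340). I'll descend and grip.

Call:
{"api": "servo_tool", "payload": {"targets": [{"claw": 0.3, "travel": [0.06, 0, -0.5], "spin": 0}, {"claw": 0.3, "travel": [0, 0.05, -0.5], "spin": 0}, {"claw": 0.3, "travel": [0, 0, -0.5], "spin": 0}, {"claw": 0.3, "travel": [0, 0, -0.5], "spin": 0}, {"claw": 0.6, "travel": [0, 0, 0], "spin": 0}, {"claw": 0.9, "travel": [0, 0, 0], "spin": 0}, {"claw": 1, "travel": [0, 0, 0], "spin": 0}, {"claw": 1, "travel": [0, 0, 0], "spin": 0}, {"claw": 1, "travel": [0, 0, 0], "spin": 0}, {"claw": 1, "travel": [0, 0, 0], "spin": 0}], "grip_force": 40}}

```text
time: 16.28
position: [0.6014, 0.0565, 0.1241]
tool_rot: [0.691, 0.723, 0.002, 0.0]
contact_force: [-1.9, 0.7, 5.5]
opening: 0.0154
```

Call:
{"api": "servo_tool", "payload": {"targets": [{"claw": 1, "travel": [0, 0, 0.3], "spin": 0}, {"claw": 1, "travel": [0, 0, 0.4], "spin": 0}, {"claw": 1, "travel": [0, 0, 0.4], "spin": 0}, {"claw": 1, "travel": [0, 0, 0.4], "spin": 0}, {"claw": 1, "travel": [0, 0, 0.4], "spin": 0}, {"claw": 1, "travel": [0, 0, 0.4], "spin": 0}, {"claw": 1, "travel": [0, 0, 0.4], "spin": 0}, {"claw": 1, "travel": [0, 0, 0.3], "spin": 0}, {"claw": 1, "travel": [0, 0, 0.2], "spin": 0}, {"claw": 1, "travel": [0, 0, 0], "spin": 0}]}}

```text
time: 17.12
position: [0.6012, 0.0538, 0.2038]
tool_rot: [0.691, 0.723, 0.0, 0.001]
contact_force: [-0.2, -0.3, -2.9]
opening: 0.0106
```

Run:
```python
from h import *
s=grab('scene','s10');w=grab('wrist','w2')
cv2.imwrite('pics/c10.png',np.hstack([cv2.resize(s['frame'][140:280,230:370],(400,400)),cv2.resize(w['frame'][60:420,80:440],(400,400))]))
```

```text
(no output)
```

View pics/c10.png

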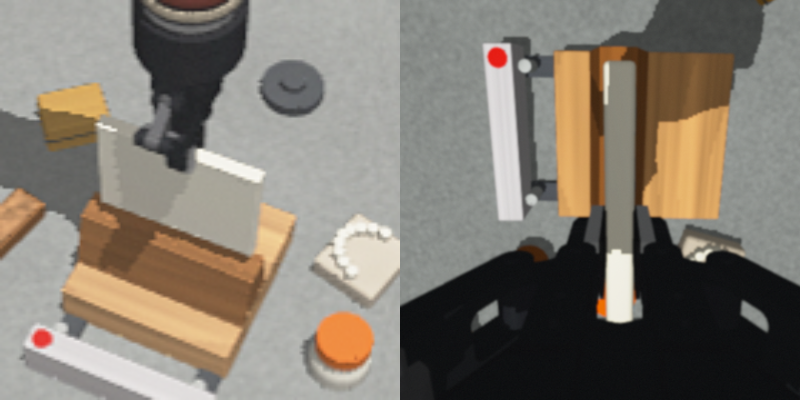

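Held upright at 10.6 mm opening, and the weight is felt. The bottom is about 24 mm above the ridge. I'll carry it across and lower it to the ledge.

Call:
{"api": "servo_tool", "payload": {"targets": [{"claw": 1, "travel": [-0.03, -0.3, 0], "spin": 0}, {"claw": 1, "travel": [-0.03, -0.3, 0], "spin": 0}, {"claw": 1, "travel": [-0.03, -0.3, 0], "spin": 0}, {"claw": 1, "travel": [-0.03, -0.3, 0], "spin": 0}, {"claw": 1, "travel": [-0.03, -0.32, 0], "spin": 0}, {"claw": 1, "travel": [0, 0, -0.3], "spin": 0}, {"claw": 1, "travel": [0, 0, -0.4], "spin": 0}, {"claw": 1, "travel": [0, 0, -0.4], "spin": 0}, {"claw": 1, "travel": [0, 0, -0.4], "spin": 0}, {"claw": 1, "travel": [0, 0, -0.4], "spin": 0}, {"claw": 1, "travel": [0, 0, -0.4], "spin": 0}, {"claw": 1, "travel": [0, 0, -0.1], "spin": 0}]}}

```text
time: 18.22
position: [0.5951, 0.0174, 0.1397]
tool_rot: [0.69, 0.723, -0.002, -0.002]
contact_force: [-2.1, -0.2, -3.4]
opening: 0.0107
```

Call:
{"api": "servo_tool", "payload": {"targets": [{"claw": 1, "travel": [0, 0, -0.25], "spin": 0}, {"claw": 1, "travel": [0, 0, -0.15], "spin": 0}, {"claw": 1, "travel": [0, 0, 0], "spin": 0}]}}

```text
time: 18.47
position: [0.597, 0.0174, 0.1342]
tool_rot: [0.691, 0.723, 0.0, 0.0]
contact_force: [-2.6, -0.5, 5.5]
opening: 0.0108
```

Call:
{"api": "servo_tool", "payload": {"targets": [{"claw": 1, "travel": [0, 0, 0.12], "spin": 0}, {"claw": 0.7, "travel": [0, 0, 0], "spin": 0}, {"claw": 0.7, "travel": [0, 0, 0], "spin": 0}, {"claw": 0.7, "travel": [0, 0, 0], "spin": 0}, {"claw": 0.7, "travel": [0, -0.15, 0], "spin": 0}, {"claw": 0.7, "travel": [0, -0.15, 0], "spin": 0}, {"claw": 0.7, "travel": [0, -0.15, 0], "spin": 0}, {"claw": 0.7, "travel": [0, -0.12, 0], "spin": 0}, {"claw": 0.7, "travel": [0, -0.1, 0], "spin": 0}, {"claw": 0.7, "travel": [0, 0, 0], "spin": 0}], "grip_force": 20}}

```text
time: 19.3
position: [0.5966, -0.0009, 0.1352]
tool_rot: [0.691, 0.723, -0.0, 0.0]
contact_force: [0.0, 0.1, 0.1]
opening: 0.0254
```

Run:
```python
from h import *
s=grab('scene','s11');w=grab('wrist','w3')
cv2.imwrite('pics/c11.png',np.hstack([cv2.resize(s['frame'][140:280,230:370],(400,400)),cv2.resize(w['frame'][60:420,80:440],(400,400))]))
```

```text
(no output)
```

View pics/c11.png

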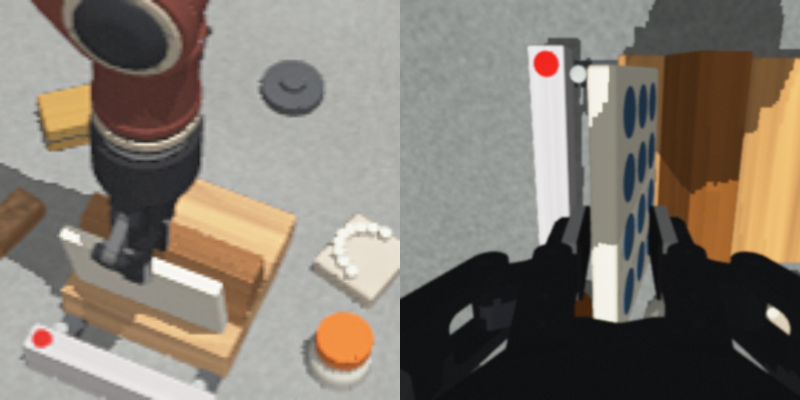

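The palette leans past vertical onto the -y finger, with its foot on the ledge. I'll follow the arc down.

Call:
{"api": "servo_tool", "payload": {"targets": [{"claw": 0.68, "travel": [0, -0.14, -0.06], "spin": 0}, {"claw": 0.67, "travel": [0, -0.14, -0.08], "spin": 0}, {"claw": 0.66, "travel": [0, -0.14, -0.1], "spin": 0}, {"claw": 0.65, "travel": [0, -0.13, -0.11], "spin": 0}, {"claw": 0.64, "travel": [0, -0.13, -0.12], "spin": 0}, {"claw": 0.64, "travel": [0, -0.12, -0.13], "spin": 0}, {"claw": 0.64, "travel": [0, 0, 0], "spin": 0}]}}

```text
time: 19.98
position: [0.5963, -0.0212, 0.1194]
tool_rot: [0.691, 0.723, -0.001, -0.0]
contact_force: [0.5, -1.2, -0.1]
opening: 0.031
```

```bash
cat >> h.py <<'E'
def low(f):
    g=grab('scene',f);I=g['frame'].astype(int)
    c=blob(g,(I.min(2)>120)&(I.max(2)-I.min(2)<40)&(np.indices(I.shape[:2])[0]<275),(300,245))
    print('area',cv2.contourArea(c),cv2.approxPolyDP(c,3,True)[:,0].tolist())
    a=np.radians(2.5);o=np.array([.5925,.0508]);R=np.array([[np.cos(a),-np.sin(a)],[np.sin(a),np.cos(a)]])
    for th in(80,70,60,50,40,30,20,10,0):
        t=np.radians(th);p=-25-max(0,12*np.sin(t)-2.55*np.cos(t));P=[]
        for d in(0,12):
          for x in(-65,65):
            q=R@np.array([x,p-105*np.cos(t)+d*np.sin(t)])/1000+o;P.append([*q,.04+.105*np.sin(t)+d/1000*np.cos(t)])
        print(th,proj(g,P).round(0).astype(int).tolist())
    print(g['s']['position'],g['s']['contact_force'])
E
python3 -c "
from h import *
low('s12')"
```

```text
area 153.0 [[278, 241], [280, 247], [308, 254]]
80 [[252, 220], [307, 241], [254, 215], [309, 236]]
70 [[249, 227], [304, 248], [251, 222], [306, 243]]
60 [[246, 234], [301, 256], [248, 229], [303, 250]]
50 [[243, 241], [298, 263], [245, 236], [300, 258]]
40 [[241, 248], [296, 270], [243, 244], [298, 265]]
30 [[240, 255], [294, 277], [241, 250], [296, 272]]
20 [[239, 260], [293, 282], [240, 257], [294, 278]]
10 [[239, 265], [293, 287], [239, 262], [293, 284]]
0 [[240, 270], [292, 291], [239, 267], [292, 289]]
[ 0.59627276 -0.02121543  0.11943946] [ 0.54565858 -1.16320125 -0.08607373]
```

Call:
{"api": "servo_tool", "payload": {"targets": [{"claw": 0.62, "travel": [0, -0.11, -0.13], "spin": 0}, {"claw": 0.6, "travel": [0, -0.11, -0.13], "spin": 0}, {"claw": 0.58, "travel": [0, -0.1, -0.13], "spin": 0}, {"claw": 0.56, "travel": [0, -0.09, -0.13], "spin": 0}, {"claw": 0.54, "travel": [0, -0.08, -0.13], "spin": 0}, {"claw": 0.53, "travel": [0, -0.07, -0.13], "spin": 0}, {"claw": 0.53, "travel": [0, 0, 0], "spin": 0}]}}

```text
time: 20.62
position: [0.5962, -0.0348, 0.1]
tool_rot: [0.691, 0.723, -0.001, -0.0]
contact_force: [1.2, -2.5, 0.7]
opening: 0.0401
```

```bash
python3 -c "
from h import *
low('s13')"|sed -n '1p;11p'
```

```text
area 390.5 [[273, 260], [276, 256], [297, 264], [309, 252], [292, 245], [278, 245], [285, 251], [275, 250]]
[ 0.59622656 -0.03475682  0.09998794] [ 1.18035396 -2.52757957  0.73005784]
```

Call:
{"api": "servo_tool", "payload": {"targets": [{"claw": 0.5, "travel": [0, -0.03, -0.12], "spin": 0}, {"claw": 0.46, "travel": [0, -0.03, -0.12], "spin": 0}, {"claw": 0.43, "travel": [0, -0.03, -0.12], "spin": 0}, {"claw": 0.4, "travel": [0, -0.02, -0.12], "spin": 0}, {"claw": 0.4, "travel": [0, 0, 0], "spin": 0}]}}

```text
time: 21.08
position: [0.596, -0.0363, 0.0878]
tool_rot: [0.691, 0.723, -0.001, -0.001]
contact_force: [0.2, -1.5, -1.1]
opening: 0.0509
```

Run:
```python
from h import *
w=grab('wrist','w4');s=load('s13')
I=w['frame'];print(w['s']['position'],w['s']['contact_force'])
s=grab('scene','s14')
h=cv2.cvtColor(I,cv2.COLOR_BGR2HSV); m=cv2.inRange(h,(95,90,40),(125,255,200))
cs,_=cv2.findContours(m,0,2);print([(np.round(cv2.minEnclosingCircle(c)[0]).astype(int).tolist(),int(cv2.contourArea(c))) for c in cs if cv2.contourArea(c)>25])
cv2.imwrite('pics/c14.png',np.hstack([cv2.resize(s['frame'][140:280,230:370],(400,400)),cv2.resize(I[60:420,80:440],(400,400))]))
```

```text
[ 0.59597274 -0.03630284  0.08780141] [ 0.20957023 -1.50517613 -1.10211106]
[([278, 344], 344), ([318, 329], 651), ([274, 299], 1172), ([321, 281], 727), ([362, 258], 157), ([275, 238], 1408), ([324, 226], 951), ([360, 216], 660), ([275, 171], 1688), ([326, 166], 1119), ([365, 162], 771)]
```

View pics/c14.png

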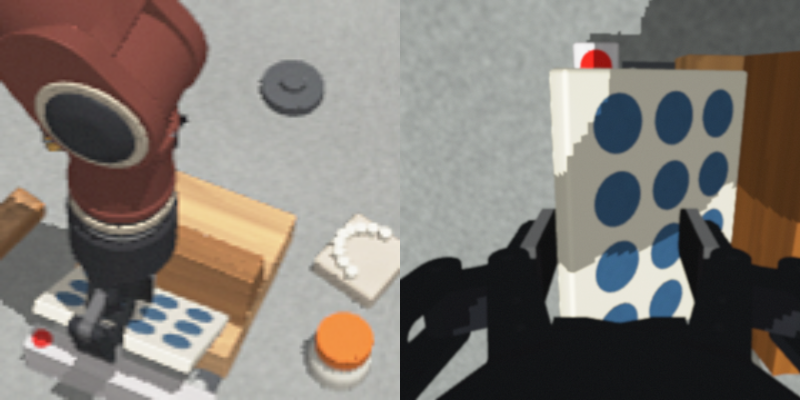

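The palette is at about 38° in the wrist view, resting on the -y finger, with the wells up. That was the 12th and last picture, so from here I'll check by numbers only.

Call:
{"api": "servo_tool", "payload": {"targets": [{"claw": 0.36, "travel": [0, -0.02, -0.1], "spin": 0}, {"claw": 0.33, "travel": [0, -0.02, -0.1], "spin": 0}, {"claw": 0.3, "travel": [0, -0.02, -0.1], "spin": 0}, {"claw": 0.3, "travel": [0, 0, -0.08], "spin": 0}, {"claw": 0.3, "travel": [0, 0, 0], "spin": 0}]}}

```text
time: 21.6
position: [0.5961, -0.0385, 0.0787]
tool_rot: [0.691, 0.723, -0.001, -0.0]
contact_force: [-0.7, -2.8, -0.9]
opening: 0.0596
```

```bash
cat >> h.py <<'E'
def wells(f):
    w=grab('wrist',f);h=cv2.cvtColor(w['frame'],cv2.COLOR_BGR2HSV); m=cv2.inRange(h,(95,90,40),(125,255,200))
    cs,_=cv2.findContours(m,0,2)
    L=[(np.array(cv2.minEnclosingCircle(c)[0]),cv2.contourArea(c)) for c in cs if cv2.contourArea(c)>150]
    print([(p.round().astype(int).tolist(),int(a)) for p,a in L])
    T=campose(w); far=sorted(L,key=lambda q:q[0][1])[:3]; far.sort(key=lambda q:q[0][0])
    # three wells of the far row: known equal spacing s along a line; solve plane tilt by least squares
    from scipy.optimize import least_squares
    px=np.array([q[0] for q in far])
    u=cast(w,px,0)-T[:3,3]; u/=np.linalg.norm(u,axis=1)[:,None]
    ow=np.array([.5925,.0508])
    for s in(.030,):
        # unknown: pos of middle well (y,z), angle; x common
        def pts(v): 
            d=np.array([0,-np.cos(v[3]),np.sin(v[3])])*s
            return np.array([v[0:3]+d,v[0:3],v[0:3]-d])
        r=least_squares(lambda v:(proj(w,pts(v))-px).ravel(),[.64,-.04,.07,.5])
        print('mid',r.x[:3].round(4),'deg',np.degrees(r.x[3]).round(1),'cost',round(r.cost,2))
    print(w['s']['position'],w['s']['contact_force'].round(1),w['s']['opening'])
E
python3 -c "
from h import *
wells('w5')"
```

```text
[([270, 346], 406), ([316, 332], 717), ([266, 298], 1332), ([320, 284], 984), ([267, 238], 1586), ([322, 228], 1157), ([368, 220], 868), ([267, 170], 1898), ([372, 163], 1008), ([325, 166], 1370)]
mid [ 0.5467 -0.0198  0.0913] deg 35.8 cost 1.32
[ 0.59611228 -0.03851914  0.07868538] [-0.7 -2.8 -0.9] 0.05962885076595333
```

Call:
{"api": "servo_tool", "payload": {"targets": [{"claw": 0.27, "travel": [0, 0.01, -0.1], "spin": 0}, {"claw": 0.24, "travel": [0, 0.01, -0.1], "spin": 0}, {"claw": 0.21, "travel": [0, 0.02, -0.1], "spin": 0}, {"claw": 0.21, "travel": [0, 0, -0.1], "spin": 0}, {"claw": 0.21, "travel": [0, 0, 0], "spin": 0}]}}

```text
time: 22.07
position: [0.5964, -0.0388, 0.0687]
tool_rot: [0.691, 0.723, -0.001, 0.001]
contact_force: [-1.2, -4.7, 0.1]
opening: 0.0676
```

```bash
python3 -c "
from h import *
wells('w6')"
```

```text
[([260, 347], 409), ([312, 336], 716), ([357, 328], 406), ([257, 298], 1430), ([315, 287], 1152), ([258, 237], 1720), ([318, 230], 1360), ([371, 224], 1089), ([376, 164], 1280), ([321, 166], 1608), ([257, 168], 2046)]
mid [ 0.5473 -0.0213  0.0796] deg 27.1 cost 1.39
[ 0.5963803  -0.03875139  0.06871811] [-1.2 -4.7  0.1] 0.06757173138137991
```

Call:
{"api": "servo_tool", "payload": {"targets": [{"claw": 0.18, "travel": [0, 0.03, -0.09], "spin": 0}, {"claw": 0.15, "travel": [0, 0.03, -0.09], "spin": 0}, {"claw": 0.12, "travel": [0, 0.03, -0.09], "spin": 0}, {"claw": 0.12, "travel": [0, 0.02, -0.09], "spin": 0}, {"claw": 0.12, "travel": [0, 0, 0], "spin": 0}]}}

```text
time: 22.53
position: [0.5965, -0.0314, 0.0598]
tool_rot: [0.69, 0.724, 0.001, -0.001]
contact_force: [-0.7, 0.3, 0.4]
opening: 0.0751
```

```bash
python3 -c "
from h import *
wells('w7')"
```

```text
[([340, 328], 1020), ([286, 327], 1009), ([232, 326], 1036), ([344, 278], 1058), ([288, 277], 1173), ([230, 276], 1187), ([349, 224], 1371), ([289, 223], 1376), ([229, 222], 1385), ([354, 164], 1606), ([291, 163], 1615), ([228, 162], 1616)]
mid [ 0.5483 -0.0259  0.0549] deg 7.3 cost 1.95
[ 0.59649799 -0.03143076  0.05978508] [-0.7  0.3  0.4] 0.0751362082835406
```

It slipped off during the last few degrees and now lies flat, with equal well areas. I'll rise clear and measure where it lies.

Call:
{"api": "servo_tool", "payload": {"targets": [{"claw": 0.12, "travel": [0, 0, 0.5], "spin": 0}, {"claw": 0.12, "travel": [0, 0, 1], "spin": 0}, {"claw": 0.12, "travel": [0, 0, 1], "spin": 0}, {"claw": 0.12, "travel": [0, 0, 1], "spin": 0}, {"claw": 0.5, "travel": [0, 0, 0.5], "spin": 0}, {"claw": 0.9, "travel": [0, 0, 0], "spin": 0}, {"claw": 1, "travel": [0, 0, 0], "spin": 0}, {"claw": 1, "travel": [0, 0, 0], "spin": 0}]}}

```text
time: 23.25
position: [0.5957, -0.0336, 0.1591]
tool_rot: [0.69, 0.723, -0.001, -0.001]
contact_force: [-0.6, 0.1, -0.4]
opening: 0.0272
```

```bash
cat > m.py <<'E'
from h import *
import sys
a=np.radians(2.5);o=np.array([.5925,.0508]);R=np.array([[np.cos(a),-np.sin(a)],[np.sin(a),np.cos(a)]])
for n in('wrist','scene','top'):
    g=grab(n,n+sys.argv[1]);h=cv2.cvtColor(g['frame'],cv2.COLOR_BGR2HSV);m=cv2.inRange(h,(95,90,40),(125,255,200))
    cs,_=cv2.findContours(m,0,1);C=[];A=[]
    for c in cs:
        if cv2.contourArea(c)<5: continue
        M=cv2.moments(c);p=[M['m10']/M['m00'],M['m01']/M['m00']];q=cast(g,p,.052)[0,:2]
        if np.hypot(*(q-[.595,-.035]))<.1: C.append(q);A.append(int(cv2.contourArea(c)))
    if len(C)<3: print(n,len(C));continue
    C=np.array(C,np.float32);r=cv2.minAreaRect(C*1000)
    print(n,len(C),A,'centre world',np.round(r[0],1),'size',np.round(r[1],1),'ang',round(r[2],1),'stand',((np.array(r[0])/1000-o)@R*1000).round(1))
    I=g['frame'].astype(int);mm=(I[...,2]>150)&(I[...,1]<80)&(I[...,0]<80)
    try: print('  red',np.round(rect(g,mm,tuple(map(float,proj(g,[.528,-.0516,.04])[0])),.04)[0],1))
    except Exception: pass
E
python3 m.py 20
```

```text
wrist 12 [66, 402, 248, 443, 445, 449, 492, 496, 497, 552, 552, 542] centre world [592.8 -24.1] size [91.9 63.7] ang 4.9 stand [ -2.9 -74.9]
  red [524.8 -51.3]
scene 12 [42, 45, 41, 41, 38, 40, 39, 41, 39, 41, 22, 12] centre world [593.3 -24.5] size [90.2 60.4] ang 1.7 stand [ -2.5 -75.3]
top 9 [60, 64, 64, 65, 60, 62, 53, 60, 60] centre world [579.2 -26. ] size [60.5 60.3] ang 1.9 stand [-16.7 -76.1]
```

Call:
{"api": "servo_tool", "payload": {"targets": [{"claw": 1, "travel": [0, 0.6, 0], "spin": 0}, {"claw": 1, "travel": [0, 0.57, -0.8], "spin": 0}, {"claw": 1, "travel": [0, 0, -1], "spin": 0}, {"claw": 1, "travel": [0, 0, -1], "spin": 0}, {"claw": 1, "travel": [0, 0, -0.8], "spin": 0}, {"claw": 1, "travel": [0, 0, -0.3], "spin": 0}, {"claw": 1, "travel": [0, 0, -0.2], "spin": 0}, {"claw": 1, "travel": [0, 0, -0.15], "spin": 0}, {"claw": 1, "travel": [0, 0, -0.1], "spin": 0}, {"claw": 1, "travel": [0, 0, 0], "spin": 0}]}}

```text
time: 24.23
position: [0.5975, -0.0049, 0.0526]
tool_rot: [0.691, 0.723, 0.001, 0.001]
contact_force: [0.7, 0.5, -0.1]
opening: 0.0001
```

Call:
{"api": "servo_tool", "payload": {"targets": [{"claw": 1, "travel": [0, 0, -0.1], "spin": 0}, {"claw": 1, "travel": [0, 0, -0.1], "spin": 0}, {"claw": 1, "travel": [0, 0, 0], "spin": 0}]}}

```text
time: 24.48
position: [0.5978, -0.0049, 0.052]
tool_rot: [0.691, 0.723, 0.001, 0.001]
contact_force: [-7.2, -1.1, 24.6]
opening: 0.0
```

Call:
{"api": "servo_tool", "payload": {"targets": [{"claw": 1, "travel": [0, -0.1, 0.05], "spin": 0}, {"claw": 1, "travel": [0, -0.12, 0], "spin": 0}, {"claw": 1, "travel": [0, -0.12, 0], "spin": 0}, {"claw": 1, "travel": [0, -0.12, 0], "spin": 0}, {"claw": 1, "travel": [0, -0.12, 0], "spin": 0}, {"claw": 1, "travel": [0, 0, 0], "spin": 0}]}}

```text
time: 24.98
position: [0.6, -0.0134, 0.0521]
tool_rot: [0.69, 0.724, 0.006, 0.0]
contact_force: [-2.1, 7.2, 14.2]
opening: 0.0001
```

Call:
{"api": "servo_tool", "payload": {"targets": [{"claw": 1, "travel": [0, 0, 0.5], "spin": 0}, {"claw": 1, "travel": [0, 0, 1], "spin": 0}, {"claw": 1, "travel": [0, 0.5, 1], "spin": 0}, {"claw": 1, "travel": [0, 1, 1], "spin": 0}, {"claw": 1, "travel": [0, 1, 1], "spin": 0}, {"claw": 1, "travel": [0, 1, 0], "spin": 0}, {"claw": 1, "travel": [0, 1, 0], "spin": 0}, {"claw": 1, "travel": [0, 1, 0], "spin": 0}, {"claw": 1, "travel": [0, 1, 0], "spin": 0}, {"claw": 1, "travel": [0, 1, 0], "spin": 0}, {"claw": 1, "travel": [0, 1, 0], "spin": 0}, {"claw": 1, "travel": [0, 1, 0], "spin": 0}]}}

```text
time: 25.98
position: [0.5968, 0.2194, 0.1613]
tool_rot: [0.691, 0.723, 0.001, 0.0]
contact_force: [-0.4, 0.8, 0.6]
opening: -0.0
```

```bash
python3 m.py 21
```

```text
wrist 4 [333, 338, 211, 31] centre world [597.9  -2.8] size [ 1.4 85.1] ang 87.4 stand [  3.1 -53.8]
scene 12 [45, 40, 41, 41, 42, 42, 38, 43, 37, 40, 39, 38] centre world [595.3 -32.8] size [90.3 60.1] ang 0.8 stand [ -0.9 -83.6]
top 12 [62, 63, 61, 59, 60, 58, 61, 60, 58, 58, 56, 60] centre world [595.6 -33.5] size [90.1 60.2] ang 1.0 stand [ -0.6 -84.3]
  red [526.4 -51.8]
```

Run:
```python
from h import *
for f in('t2','top21'):
    g=load(f);I=g['frame'].astype(int);m=(I.min(2)>165)&(I.max(2)-I.min(2)<15)
    p=np.argwhere(m)[:,::-1];W=cast(g,p,.04)[:,:2]
    for nm,x0,x1 in(('piv',.514,.524),('swing',.666,.678)):
        s=W[(W[:,0]>x0)&(W[:,0]<x1)&(W[:,1]<-.02)&(W[:,1]>-.09)];print(f,nm,len(s),s.mean(0).round(4),s.min(0).round(4),s.max(0).round(4))
a=load('t0')['frame'];b=load('top21')['frame']
d=(cv2.absdiff(a,b).max(2)>60);d[145:255,195:420]=0
cs,_=cv2.findContours(d.astype(np.uint8),0,1);print([cv2.boundingRect(c) for c in cs if cv2.contourArea(c)>15])
print(sense()['contact_force'])
```

```text
t2 piv 22 [ 0.5191 -0.0521] [ 0.5169 -0.0627] [ 0.5225 -0.0413]
t2 swing 64 [ 0.6714 -0.0462] [ 0.6661 -0.058 ] [ 0.6769 -0.0342]
top21 piv 24 [ 0.5191 -0.0519] [ 0.5167 -0.0627] [ 0.5225 -0.0413]
top21 swing 72 [ 0.6713 -0.0479] [ 0.6661 -0.0781] [ 0.6771 -0.034 ]
[(218, 374, 15, 46), (215, 334, 45, 86), (99, 307, 57, 20), (0, 215, 228, 205), (110, 201, 55, 20), (152, 84, 6, 11), (157, 64, 8, 14), (69, 44, 126, 188)]
[-0.28326567 -0.6065718   0.48289925]
```

```bash
python3 -c "
from cell import *
print(finish_job())"
```

```text
the job is handed in; nothing more can be done
None
```

The palette lies wells up on the ledge and the bar. However, during the lowering it slipped off the finger from about 20–25°. I could not measure how fast it turned then, so I can't confirm it stayed under the 9 rad/s slap limit.

**What I did**
- I carried the bar round in the gripper and pressed it against both pins.
- I levered the palette up by its overhanging edge until it leaned against the ridge, then let go. It stood still when I backed away.
- I took it by its top edge, lifted it over the ridge and set its foot on the ledge. I then lowered it on one finger.
- After the slip it lay flat but slightly too close to the ridge, so I dragged it about 9 mm outward.

**Last checks**

| Check | Measured | Required |
|---|---|---|
| Palette centre, stand x | about -1 mm | -30 to 30 mm |
| Palette centre, distance from ridge middle line | 84 mm | 76 to 102 mm |
| Palette squareness | within about 2° | within 8° |
| Palette top height at the ledge, by touch | 52 mm | 54–62 mm or so would mean tilted; 52 mm is level |
| Time on the clock at hand-in | about 26 s | 58 s |

- **Palette:** the two camera views agree on its position. The well grid measured 90 × 60 mm in both, which also fits a level palette.
- **Bar:** it is where it was when I set it flush against the pins.
- **Bystanders:** the top view showed no changes outside the work area except around the arm. The arm hid part of that view, so not every bystander was checked directly.
- **Robot:** it was clear of everything at hand-in.

The bar started about 64° outward, not the 20–40° stated. I used the measured angle.

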